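# Throttle the bench vacuum valve to half open

### The job

The filtration line is about to be used at half vacuum. Swing the long lever of the quarter-turn valve to half open, so that it lies over the long middle mark of its white plate, then let go of it. Leave the valve with the short lever as it is set.

Things in the scene. Friction and masses are not known exactly. Their poses are not given: they have to be found in the camera images.
- long_lever (a joint): Long lever's angle (rad) about its upright hinge: 0 shut stop, 1.571 open stop, 0.785 half open; grows counter-clockwise seen from above. Steel bar, top 88 mm above the bench, over a white plate 170 mm across with 3 black radial marks: short at shut and open, a long one midway. Valve fixed to the bench, its yaw varies. Friction 0.2 N m (2 N at the knob), no spring: stays where left.
- long_knob (a point): Point on the axis of the upright black round knob at the long lever's end, 114 mm above the bench. The knob, fixed to the lever, is a cylinder 18 mm across, from 88 to 140 mm above the bench; its axis is 110 mm from the hinge axis. The bar below it is 14 mm wide, 8 mm thick. Within 100 mm of the knob nothing loose is taller than 60 mm.
- long_pivot (a point): Point on the long lever's upright hinge axis, 84 mm above the bench, level with the bar's middle; the hub, 30 mm across, rises to 100 mm. Fixed, turned with the valve: at half open the lever points along this frame's -x; at shut it is 45 degrees clockwise of that, at open 45 degrees counter-clockwise (seen from above).
- short_knob (a point): Knob axis, 114 mm above the bench, of the other lever valve, to be left alone: same knob (18 mm across, 88 to 140 mm above the bench) but only 60 mm from hinge to knob, over a plate 100 mm across. The hinges of the two valves are at least 0.28 m apart, one valve left and one right of the robot's middle, either way round.
Mind the look-alikes: they are no part of the job. What is shaped like the part that bears long_lever but blue is not meant.

How it is judged:
At the end, for the whole second after the job is handed in: The long lever stands at half open, 45 degrees from either stop, within about 11 degrees (joint 0.595 to 0.975 rad), and is at rest (value of joint long_lever between 0.595 and 0.975 rad and velocity of joint long_lever between -0.05 and 0.05 rad/s); the robot touches nothing.
It fails at once if the short lever is moved (its knob shifted by more than 12 mm) (distance of short_knob from where it was at the start of the episode above 0.012 m).
It also fails if it takes over 32 s, if anything falls off the work surface, if the arm or the gripper's body presses on something with over 40 N, if the wrist force passes 120 N, or if a joint passes its speed limit or range.

### The arm

A 6-joint arm with a two-finger parallel gripper is mounted at the origin on the work surface. World frame = base frame: x ahead of the robot, y to its left, z up, the work surface at z = 0. Lengths are in m, angles in rad, forces in N, time in s.
With the tool pointing down it reaches from about 0.325 to 0.9 m from the base axis. Payload 6.1 kg.
Tool frame: the origin (TCP) lies midway between the tips of the shut fingers; the grasp point (between the pads) lies 19 mm behind it; x points along the fingers, y is the direction in which the jaws open and shut, and the axes are right-handed (so a half turn about x gives the same grasp; the last joint's range is limited). The gripper opens to 85 mm and grips with 20 to 120 N. Pads are 22 mm wide; open, the fingers measure 114 mm over their backs; the gripper's body (76 mm by 85 mm) begins 54 mm behind the grasp point. The pads swing forward as they close: fully open they stand 13 mm farther back than shut.
Start: joints at [0.975, 0.22, 1.526, -0, 1.395, -0.126], TCP at [0.283, 0.557, 0.231] pointing down, gripper open.
Joint ranges: [-2.98, 2.98], [-0.91, 2.08], [0.09, 2.57], [-1.24, 4.39], [0.2, 2.65], [-2.68, 2.68]. Speed limits (rad/s): [2.57, 2.57, 3.01, 3.14, 3.14, 3.14].

### API

Orientations are given as [roll, pitch, yaw] about the fixed x, y, z axes, in that order (R = Rz(yaw) Ry(pitch) Rx(roll)).
In Python, from plant import movep, move_l, set_joints, gripper_to, hold, inverse_kinematics, observe, get_image, get_calibration, Unreachable, job_done gives the robot as it stands. Calls block until the motion is done:
- movep(position, orientation): joint-space move of the TCP to a pose.
- move_l(position, feed=0.15, rotation=None, max_force=None): straight line of the TCP; rotation=None keeps the orientation; feed is the mean speed in m/s. With max_force (N) it stops when the force on the tool has changed by that much, and returns True; else False.
- set_joints(angles): joint-space move.
- gripper_to(opening, f_grip=None): finger opening in m; f_grip is the grip in N (None keeps the last); returns when the fingers have stopped.
- hold(seconds).
- inverse_kinematics(position, orientation): joint angles nearest the present ones, or None.
- observe(): the state.
- get_image(name): name is "scene" or "top" or "wrist"; returns (picture, depth): 420x560x3 uint8, red, green, blue; 420x560 float32, m along the optical axis (not along the pixel's ray), 0 where there is no reading.
- get_calibration(name): a dict with "intrinsics" (3x3 intrinsics, pixels), "world_from_camera" (4x4, takes a point from camera to world coordinates). Camera axes: x right, y down, z forward; pixel columns grow to the right and rows downward; lengths in m; the calibration is good to about 2 mm. A picture is of the moment at which its call begins: read the wrist's pose just before it. get_calibration takes no time and is no camera call; for the wrist camera it gives the pose at the moment of the call.
A pose or a line that the arm cannot do raises Unreachable and nothing moves.
- job_done(): hands the job in, once; it reports no verdict.
The state is a dict: "time_s": time; "q": joint angles; "joint_velocities": joint speeds; "joint_torque": joint torques, N m; "eef_pos": TCP position; "tcp_rot": TCP orientation; "ft_force": force on the tool from outside, world axes, zero at the start; "torque": the same for the moment, N m; "opening": finger opening in m.
Only numpy, scipy, OpenCV 4.12 (cv2) and the standard library are available. Lean on these libraries where they do the work, as an engineer would, in place of code of your own. Each camera call takes 0.05 s, during which the arm holds its last target.

## Working session

There is one attempt and no reset: what is moved stays moved. The work goes in short steps, each a Python script; the robot and the scene stay as the last script left them, time stands still between calls to the robot, and variables do not carry over. Pictures are saved under pics/ and viewed, and the job is handed in when it is done.

```bash
mkdir -p pics; python3 - <<'E'
from plant import *
import cv2, numpy as np
o=observe();print(o['time_s'],o['eef_pos'],o['tcp_rot'],o['opening'])
for n in("top","scene"):
    p,d=get_image(n);cv2.imwrite(f"pics/{n}0.png",p[:,:,::-1]);np.savez(f"{n}0.npz",p=p,d=d)
    c=get_calibration(n);print(n,np.round(c['intrinsics'],1).tolist(),np.round(c['world_from_camera'],3).tolist())
E
```

```text
0.0 [0.28262055 0.55677971 0.23020114] [-1.68763222  1.56888547 -2.15745106] 0.08558407379429242
top [[422.7, 0.0, 277.5], [0.0, 422.7, 206.0], [0.0, 0.0, 1.0]] [[0.02, -0.991, 0.132, 0.378], [-1.0, -0.017, 0.023, 0.021], [-0.021, -0.133, -0.991, 0.908], [0.0, 0.0, 0.0, 1.0]]
scene [[535.1, 0.0, 274.5], [0.0, 535.1, 212.5], [0.0, 0.0, 1.0]] [[-0.437, 0.604, -0.666, 1.292], [0.899, 0.278, -0.338, 0.408], [-0.019, -0.747, -0.665, 0.897], [0.0, 0.0, 0.0, 1.0]]
```

View pics/top0.png

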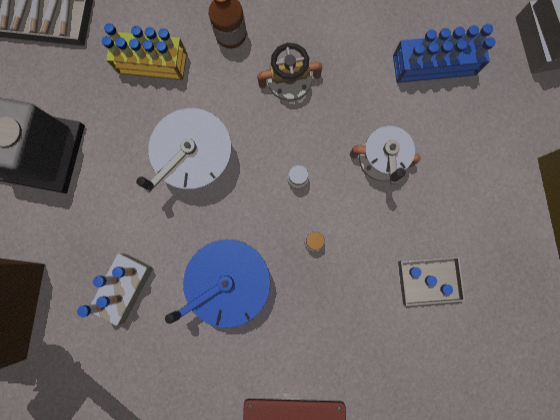

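View pics/scene0.png

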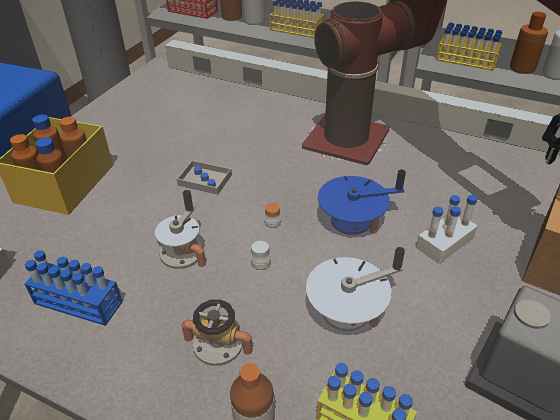

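The top view shows the white-plate valve at hub (188,147), with its knob near (146,183). The long mark is near (185,181) and a short mark near (212,174). The short valve is at (392,147), and the blue decoy is at (225,284). I'll measure these next.

```bash
cat > h.py <<'E'
import numpy as np,cv2
from plant import *
def ray(n,uv,z):
    c=get_calibration(n);K=c['intrinsics'];T=np.array(c['world_from_camera'])
    d=T[:3,:3]@np.linalg.solve(K,[uv[0],uv[1],1.]);o=T[:3,3]
    return o+d*(z-o[2])/d[2]
def cloud(n,d):
    c=get_calibration(n);K=c['intrinsics'];T=np.array(c['world_from_camera'])
    v,u=np.indices(d.shape);P=np.stack([(u-K[0,2])/K[0,0]*d,(v-K[1,2])/K[1,1]*d,d],-1)
    return P@T[:3,:3].T+T[:3,3]
E
python3 - <<'E'
from h import *
for n in("top","scene"):
    z=np.load(n+"0.npz");p,d=z['p'],z['d'];W=cloud(n,d)
    hsv=cv2.cvtColor(p,cv2.COLOR_RGB2HSV)
    # knob: dark and z in .1..0.145
    for nm,m in(("knob",(p.max(2)<60)&(W[...,2]>.1)&(W[...,2]<.15)),("plate",(hsv[...,1]<40)&(p.max(2)>140)&(W[...,2]>.03)&(W[...,2]<.083)),("darkmark",(p.max(2)<70)&(W[...,2]>.05)&(W[...,2]<.08))):
        k,l,s,c=cv2.connectedComponentsWithStats(m.astype(np.uint8))
        for i in range(1,k):
            if s[i,4]>=8:
                q=W[l==i];print(n,nm,s[i,4],c[i].round(1),np.median(q,0).round(3),q.max(0).round(3),q.min(0).round(3))
z=np.load("top0.npz");p=z['p']
cv2.imwrite("pics/crop_t.png",cv2.resize(p[90:230,110:250,::-1],None,fx=4,fy=4,interpolation=cv2.INTER_CUBIC))
z=np.load("scene0.npz");p=z['p']
cv2.imwrite("pics/crop_s.png",cv2.resize(p[230:350,290:430,::-1],None,fx=4,fy=4,interpolation=cv2.INTER_CUBIC))
E
```

```text
top knob 83 [222.8   3.6] [0.883 0.154 0.133] [0.892 0.172 0.147] [0.878 0.143 0.122]
top knob 183 [553.6  16.3] [ 0.878 -0.507  0.106] [ 0.916 -0.497  0.115] [ 0.835 -0.518  0.1  ]
top knob 28 [112.5  31.8] [0.837 0.383 0.107] [0.846 0.393 0.111] [0.834 0.379 0.1  ]
top knob 27 [469.3  33.8] [ 0.837 -0.336  0.108] [ 0.845 -0.333  0.114] [ 0.834 -0.346  0.101]
top knob 27 [483.3  32.9] [ 0.841 -0.365  0.107] [ 0.847 -0.36   0.11 ] [ 0.836 -0.375  0.1  ]
top knob 24 [139.   34.4] [0.831 0.328 0.108] [0.839 0.339 0.112] [0.828 0.323 0.101]
top knob 27 [455.3  35.4] [ 0.835 -0.309  0.107] [ 0.842 -0.305  0.114] [ 0.83  -0.317  0.102]
top knob 27 [152.4  36. ] [0.828 0.3   0.107] [0.838 0.311 0.112] [0.825 0.295 0.101]
top knob 23 [165.8  37.2] [0.826 0.272 0.106] [0.833 0.284 0.112] [0.823 0.268 0.101]
top knob 26 [441.5  36.9] [ 0.83  -0.281  0.108] [ 0.838 -0.277  0.112] [ 0.828 -0.29   0.102]
top knob 23 [428.   38.2] [ 0.828 -0.254  0.107] [ 0.834 -0.249  0.114] [ 0.824 -0.265  0.102]
top knob 26 [110.4  44.5] [0.809 0.385 0.107] [0.819 0.395 0.114] [0.805 0.382 0.102]
top knob 25 [
[... 7897 characters left out ...]
[0.559 0.175 0.077] [0.545 0.167 0.072]
scene darkmark 18 [361.2 265.5] [0.543 0.225 0.075] [0.555 0.228 0.078] [0.527 0.224 0.073]
scene darkmark 9 [382.9 279.4] [0.558 0.277 0.075] [0.564 0.283 0.076] [0.556 0.273 0.074]
scene darkmark 9 [114.7 285. ] [ 0.79  -0.22   0.059] [ 0.8   -0.217  0.063] [ 0.787 -0.22   0.052]
scene darkmark 10 [106.7 294.5] [ 0.82  -0.216  0.061] [ 0.833 -0.213  0.063] [ 0.809 -0.219  0.057]
scene darkmark 33 [216.1 324.2] [0.798 0.028 0.075] [0.804 0.032 0.079] [0.787 0.019 0.064]
scene darkmark 61 [486.6 364.3] [0.665 0.499 0.065] [0.669 0.503 0.079] [0.657 0.495 0.051]
scene darkmark 707 [527.3 387.1] [0.679 0.57  0.064] [0.689 0.616 0.08 ] [0.668 0.506 0.05 ]
```

View pics/crop_t.png

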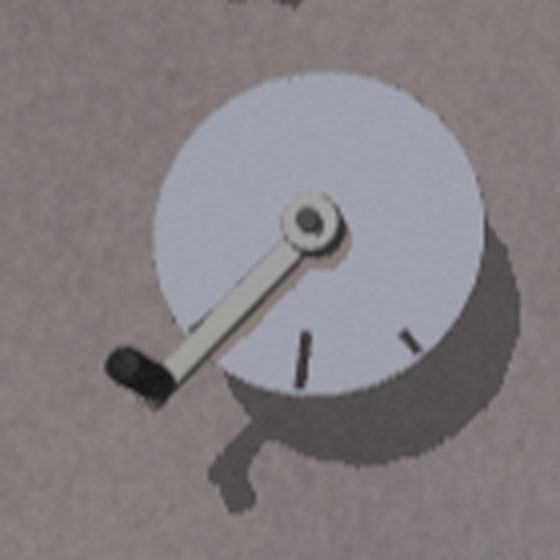

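View pics/crop_s.png

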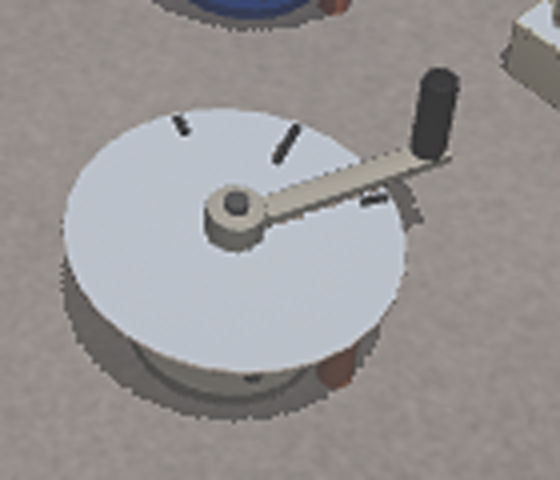

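```bash
python3 - <<'E'
from h import *
H=[ray("top",(187.3,144.8),.1),ray("scene",(348.9,280.7),.1)]
K=[ray("top",(140.9+.2,179.8),.14),ray("scene",(290+439/4,230+76/4),.14)]
print("hub",H,"knobtop",K)
P=np.mean(H,0)[:2];k=np.mean(K,0)[:2]
M=[ray("top",(185.2,180.2),.076),ray("scene",(361.2,265.5),.076)]
O=[ray("top",(110+410/4,90+341/4),.076),ray("scene",(334.9,261.2),.076)]
S=ray("scene",(382.9,279.4),.076)
f=lambda q:(np.degrees(np.arctan2(*(q[:2]-P)[::-1]))%360, np.linalg.norm(q[:2]-P))
for n,q in[("knob",k),("m",M[0]),("m",M[1]),("o",O[0]),("o",O[1]),("s",S)]:print(n,np.round(q,4),f(q))
c=get_calibration("wrist");print(c)
E
```

```text
hub [array([0.60441032, 0.22044607, 0.1       ]), array([0.61270532, 0.22240217, 0.1       ])] knobtop [array([0.5250175, 0.2937447, 0.14     ]), array([0.52751479, 0.29382213, 0.14      ])]
knob [0.5263 0.2938] (np.float64(138.6747482677079), np.float64(0.10958004832645332))
m [0.5379 0.2271 0.076 ] (np.float64(175.40912385294786), np.float64(0.07092593321887868))
m [0.5425 0.2256 0.076 ] (np.float64(176.39298767212335), np.float64(0.06616514254450336))
o [0.5488 0.1724 0.076 ] (np.float64(219.38363954476623), np.float64(0.07726162221792325))
o [0.554 0.172 0.076] (np.float64(222.1825713727355), np.float64(0.0735887546985164))
s [0.5602 0.2775 0.076 ] (np.float64(130.80284529112046), np.float64(0.07404229600284783))
{'intrinsics': array([[374.74621712,   0.        , 286.45552395],
       [  0.        , 374.74621712, 206.11467002],
       [  0.        ,   0.        ,   1.        ]]), 'world_from_camera': array([[ 0.4521789 ,  0.85214188,  0.26341689,  0.21445375],
       [ 0.89192426, -0.43124099, -0.13602326,  0.59183555],
       [-0.00231496,  0.29645477, -0.95504409,  0.3730367 ],
       [ 0.        ,  0.        ,  0.        ,  1.        ]])}
```

The checks agree. The knob radius comes out at 0.1096 m against 0.110 given, the plate marks are at about 131/176/221°, and the lever is at 138.7°. That makes the joint about 0.13 rad, with half open at a world angle of about 176°. Next I'll approach above the knob.

```bash
cat >> h.py <<'E'
from scipy.spatial.transform import Rotation as Rn
P=np.array([.6085,.2213]);
def rot(a,s=1):
    y=s*np.array([-np.sin(a),np.cos(a),0]);x=np.array([0,0,-1.])
    return Rn.from_matrix(np.stack([x,y,np.cross(x,y)],1)).as_euler('xyz')
def pos(a,z,r=.11): return [P[0]+r*np.cos(a),P[1]+r*np.sin(a),z]
E
python3 - <<'E' 2>&1 | grep -v -i gimbal
from h import *
import warnings;warnings.filterwarnings('ignore')
for s in(1,-1):
    for a in(138.7,176.3):
        q=inverse_kinematics(pos(np.radians(a),.12),rot(np.radians(a),s));print(s,a,None if q is None else np.round(q,2))
s=max((1,-1),key=lambda s:-max([9 if (q:=inverse_kinematics(pos(np.radians(a),.12),rot(np.radians(a),s))) is None else abs(q[5]) for a in(138.7,176.3)]))
print(s);open("s.txt","w").write(str(s))
movep(pos(np.radians(138.7),.26),rot(np.radians(138.7),s))
o=observe();print(o['time_s'],o['eef_pos'],o['ft_force'])
p,d=get_image("wrist");cv2.imwrite("pics/w1.png",p[:,:,::-1])
for z in(.14,):
    c=get_calibration("wrist");T=np.linalg.inv(c['world_from_camera'])
    for q in(pos(np.radians(138.7),.14),[*P,.1]):
        v=c['intrinsics']@(T@[*q,1])[:3];print(v[:2]/v[2])
E
```

```text
1 138.7 [ 0.38  0.27  1.69 -0.    1.19  2.67]
1 176.3 [ 0.29  0.15  1.83 -0.    1.16  1.92]
-1 138.7 [ 0.38  0.27  1.69 -0.    1.19 -0.47]
-1 176.3 [ 0.29  0.15  1.83 -0.    1.16 -1.22]
-1
1.45 [0.52522156 0.29482768 0.25981442] [-1.35430339  0.51424654 -0.06355897]
[286.24393945 201.51816001]
[286.0385898  303.79801826]
```

View pics/w1.png

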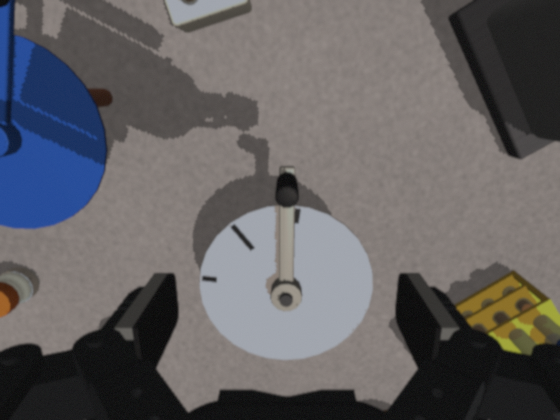

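The wrist view shows the lever straight up the image, with the knob top near (287,193), the hub near (286,297) and the long mark at (243,237). That is about 7 px radially from the prediction, so I'll cast these rays and average them in.

```bash
python3 - <<'E'
from h import *
z=get_image("wrist")[0]
cv2.imwrite("pics/w1c.png",cv2.resize(z[160:320,190:390,::-1],None,fx=4,fy=3.75*1,interpolation=cv2.INTER_CUBIC))
h=ray("wrist",(286,297.5),.1);k=ray("wrist",(287,190),.14);m=ray("wrist",(243,237),.076);o=ray("wrist",(209.5,279),.076)
print(h,k,np.linalg.norm(h[:2]-k[:2]))
for q in(k,m,o):print(np.degrees(np.arctan2(*(q-h)[:2][::-1]))%360,np.linalg.norm((q-h)[:2]))
E
```

```text
[0.60354475 0.22566193 0.1       ] [0.51965314 0.30009528 0.14      ] 0.11215224601942168
138.41876192977537 0.11215224601942168
177.84774033615162 0.06404353888851404
224.29307410718218 0.07458586310083383
```

View pics/w1c.png

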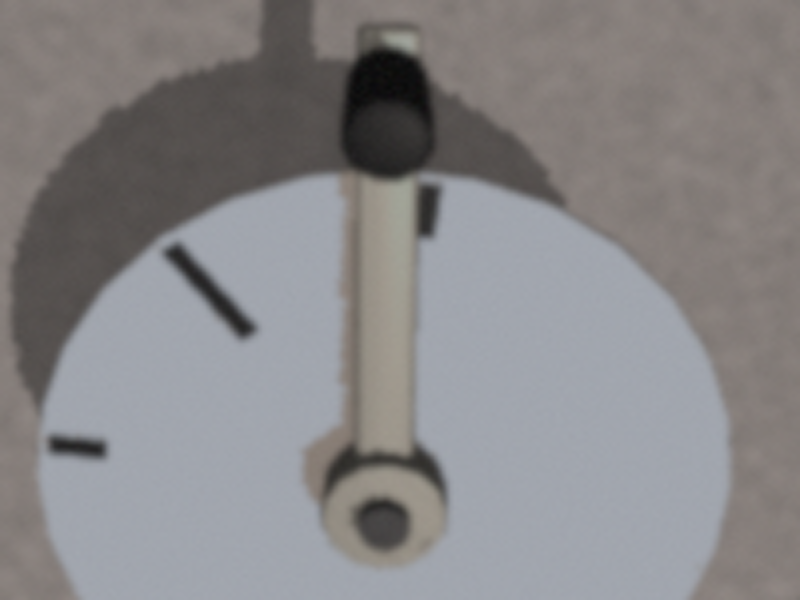

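In the enlarged crop the knob top is at (287,196.5) and the hub at (286,299.7), so the disagreement is only about 3 mm and radial, which the 22 mm pads cover. I'll descend, grip lightly and swing in arc steps.

```bash
sed -i 's/^P=.*/P=np.array([.607,.223])/' h.py; python3 - <<'E' 2>&1 | grep -v -i gimbal
from h import *
import warnings;warnings.filterwarnings('ignore')
a0,a1=np.radians(138.6),np.radians(176.7);s=-1
print(move_l(pos(a0,.26),.15,rot(a0,s)))
hit=move_l(pos(a0,.103),.1,max_force=10);o=observe();print(hit,o['time_s'],o['eef_pos'],o['ft_force'])
if not hit:
    gripper_to(.0,20);o=observe();print("grip",o['opening'],o['ft_force'])
    if abs(o['opening']-.018)<.005:
        for a in np.linspace(a0,a1,7)[1:]:
            h=move_l(pos(a,.103),.06,rot(a,s),max_force=35);o=observe();print(h,o['time_s'],np.round(o['eef_pos'],4),np.round(o['ft_force'],1),round(o['opening'],4))
            if h:break
E
```

```text
False
False 3.5167 [0.52500849 0.2959617  0.10379445] [-0.10632901 -0.08650079  0.51808841]
grip 0.017358511292566534 [-0.48036203 -1.06196219  0.24777322]
False 4.4917 [0.5168 0.286  0.1031] [-2.1  0.4  1.4] 0.0173
False 4.8417 [0.5104 0.2759 0.1031] [-3.  -0.1  2.6] 0.0174
False 5.1917 [0.5052 0.265  0.1031] [-3.1 -0.6  3.6] 0.0174
False 5.5417 [0.5011 0.2534 0.103 ] [-3.9 -0.5  4. ] 0.0174
False 5.8917 [0.4983 0.2415 0.103 ] [-4.5 -1.   5.8] 0.0178
False 6.2417 [0.4969 0.2293 0.103 ] [-5.1 -1.3  5.4] 0.0172
```

```bash
python3 - <<'E' 2>&1 | grep -v -i gimbal
from h import *
import warnings;warnings.filterwarnings('ignore')
gripper_to(.06);p=observe()['eef_pos']
move_l([p[0],p[1],.27],.12)
a=np.radians(176.7)
p,d=get_image("wrist");cv2.imwrite("pics/w2.png",p[:,:,::-1])
for n in("top","scene"):
    p,d=get_image(n);cv2.imwrite(f"pics/{n}2.png",cv2.resize((p[90:230,110:250] if n=="top" else p[230:350,290:430])[:,:,::-1],None,fx=4,fy=4))
o=observe();print(o['time_s'],o['eef_pos'],o['ft_force'],o['opening'])
E
```

```text
8.4167 [0.49698956 0.22924081 0.2691686 ] [-0.38454332 -0.46611168  0.58217084] 0.059975127556490246
```

View pics/w2.png

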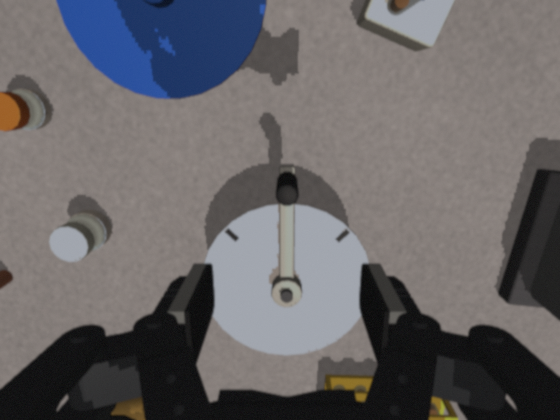

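View pics/scene2.png

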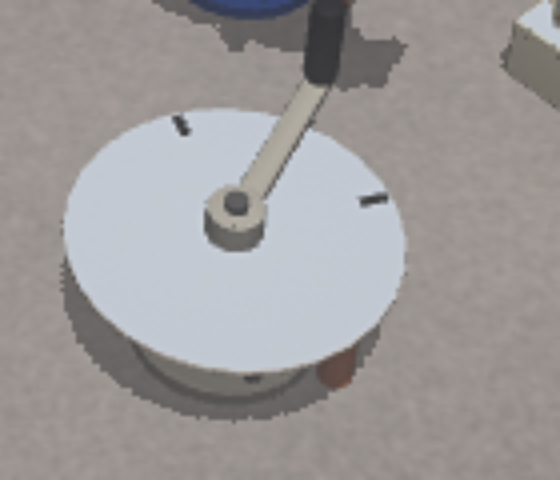

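The lever covers the long mark. In the wrist view it runs from (287,290) to (288,188), with the short marks at (232,235) and (342,236), symmetric about it. The gripper is clear, so I'm handing in.

```bash
python3 - <<'E'
from plant import *
hold(.3);job_done();print(observe()['time_s'])
E
```

```text
the job is handed in; nothing more can be done
the job is handed in; nothing more can be done
```

The long lever is at half open, lying over the long middle mark of its white plate, and I've handed the job in. I gripped its knob lightly (20 N), swung it about 38° counter-clockwise along its arc, then let go and lifted clear.

- **Lever position:** in the wrist and scene pictures taken after release, the lever covers the long mark. In the wrist picture the two short marks sit evenly on either side, about 55 px each way.
- **Forces and time:** the tool force stayed under about 8 N during the swing and was near zero after release. The last clock reading before hand-in was 8.4 s, out of 32 s.
- **Short lever:** I never went near it, but I did not measure it again afterwards.
- **Disagreement between cameras:** the hinge position differed by up to 9 mm between views. I used a rough average, which was good enough because the error ran mostly along the lever, where the pads could slide.

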